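# Seat a thermoblock in the corner of a shaker and hold it

## Task

To change the block on the thermoshaker, swing the red-knobbed clamp lever out to 60 degrees, the load mark in the middle of the green field, and let go of it, then set the aluminium tube block flat on the platform, lengthwise along the side stop, and press it into the corner until it is flush and firm against the rear stop and the side stop at once, both sprung contact pins pushed in. The pins would push it off again, so finish while still holding it pressed there, with the lever still at the mark: I will close the clamp myself. Leave the timer, the marker and the two dropper bottles where they are.

Things in the scene. Friction and masses are not known exactly. Their poses are not given: they have to be found in the camera images.
- shaker: The thermoshaker: low white box, 196 mm (x) x 188 mm (y), fixed to the bench, may stand turned, with a black platform on top, 60 mm above the bench. Origin on the bench straight below seat. Its axes: x from its control panel towards the rear stop, y towards the side stop, z up.
- seat (a point): Point on the platform top, 60 mm above the bench, where the centre of the thermoblock's underside lies when it is seated. Axes as the shaker's. Rear stop face at x = +35 mm, side stop face at y = +25 mm from here; both stops stand 18 mm above the platform. The block slides on the bare platform (friction about as dry metal on plastic): pressed down hard, it sticks short of the stops.
- thermoblock: Loose aluminium block with twelve wells, 70 mm (its x) x 50 mm (its y) x 52 mm high, 0.36 kg; origin at the centre of its underside. Stands on the bench left of the shaker. Ends alike: seated, its x lies along the shaker's x, either way round. Gripped over the 50 mm width with fingertips at least 22 mm above its underside, the fingers pass over the stops.
- clamp_lever (a joint): Angle of the clamp lever about its upright pivot, rad, growing anticlockwise from above: 0 = fully in (handle at the red line; the jaw's rubber roller stands where the block belongs), 1.05 = load mark, white line in the middle of the green field, 1.55 = outer end, past the yellow line. Starts between 0 and 0.5; turns stiffly (1 N at the knob), stays where it is left.
- rear_stop: Rear stop: aluminium bar, 14 (x) x 46 (y) x 18 mm, fixed to the shaker; origin at the centre of its underside. A brass spring pin stands 3 mm out of the middle of its face, 10 mm above the platform.
- side_stop: Side stop: aluminium bar, 68 (x) x 14 (y) x 18 mm, fixed to the shaker; origin at the centre of its underside. It has the same spring pin in the middle of its face.
- lever_pivot (a point): The lever's pivot axis at the height of the platform top (fixed to the shaker, at x = -5, y = -66 mm from seat).
- lever_knob (a point): Middle of the upright red knob at the end of the lever's handle, 78 mm from the pivot axis; the knob is round, 16 mm across, 34 mm high, its top 17 mm above this point and the flat steel arm 17 mm below it. It moves with the lever.
- rear_pin (a joint): Travel of the spring pin in the rear stop, m: 0 = standing out, 0.003 = pushed in level with the stop's face. Its spring pushes with 1.5 to 3.3 N.
- side_pin (a joint): The same for the spring pin in the side stop.
- timer: White digital timer, 64 x 66 x 20 mm, left of the work; bystander.
- marker: White and blue marker pen, 135 mm long, lying at the right; bystander.
- dropper_red: White dropper bottle with red tip, 23 mm across, 68 mm high, behind the thermoblock; bystander.
- dropper_black: White dropper bottle with black tip, 23 mm across, 64 mm high, behind the thermoblock; bystander.
There are look-alikes about, which are no part of the job. What is shaped like the thermoblock but purple or yellow is not meant.

How it is judged:
On the way, in this order (a step that is already met when the one before it is completed fails the run):
1. the clamp lever stands at the load mark, let go (value of joint clamp_lever between 0.93 and 1.17 rad and contact force between the fingers and clamp_lever below 0.1 N), for 0.3 s.
2. the block is pressed against both stops, both pins pushed in (contact force between thermoblock and rear_stop above 1 N and contact force between thermoblock and side_stop above 1 N and value of joint each of rear_pin, side_pin above 0.002 m), for 0.3 s.
At the end, for the whole second after the job is handed in: Fingers still hold the block, at rest flat on the platform (4 mm, 3 degrees), lengthwise along the side stop (3 degrees), pressing rear stop and side stop with over 1 N each, both pins in by over 2 mm; the clamp lever within 7 degrees of the 60 degree mark (all of step 2 and contact force between the fingers and thermoblock above 1 N and angle between the x axis of thermoblock and the x axis of seat, either way round below 0.05 rad and z of thermoblock in the frame of seat between -0.003 and 0.004 m and angle between thermoblock's own z axis and vertical below 0.05 rad and linear speed of thermoblock below 0.02 m/s and value of joint clamp_lever between 0.93 and 1.17 rad); the arm keeps its last pose, push and grip.
It fails at once if a bystander (timer, marker, dropper bottle) is moved more than 3 cm (distance of any of timer, marker, dropper_red, dropper_black from where it was at the start of the episode above 0.03 m).
It also fails if it takes over 58 s, if anything falls off the work surface, if the arm or the gripper's body presses on something with over 40 N, if the wrist force passes 120 N, or if a joint passes its speed limit or range.

## Robot

A 7-joint arm with a two-finger parallel gripper is mounted at the origin on a cart in front of the work surface, level with it; the furniture and walls round the work are solid. World frame = base frame: x ahead of the robot, y to its left, z up, the work surface at z = 0. Lengths are in m, angles in rad, forces in N, time in s.
With the tool pointing down it reaches from about 0.4 to 0.75 m from the base axis. Payload 19.5 kg.
Tool frame: the origin (TCP) lies at the very end of the fingers, on their centre line; the grasp point (between the pads) lies 19 mm behind it; z points along the fingers, y is the line along which they close (so a half turn about z gives the same grasp; the last joint's range is limited). The gripper opens to 85 mm and grips with 20 to 120 N. Pads are 22 mm wide; open, the fingers measure 114 mm over their backs; the gripper's body (76 mm by 85 mm) begins 54 mm behind the grasp point. The pads swing forward as they close: fully open they stand 13 mm farther back than shut.
Start: joints at [1.266, 0.707, -0.028, 1.485, 0.022, 0.951, -0.075], TCP at [0.149, -0.555, 0.231] pointing down, gripper open.
Joint ranges: [-2.71, 2.71], [-0.32, 2.16], [-1.57, 1.52], [0, 2.45], [-1.46, 4.6], [0, 2.02], [-2.83, 2.83]. Speed limits (rad/s): [1.89, 1.89, 2.57, 2.57, 3.01, 3.01, 3.01].

## Interface

Orientations are given as a rotation vector (axis times angle).
In Python, from plant import manip gives the robot as it stands.
- The arm moves only by the shell command python3 -m jog 'ROWS'. ROWS is a JSON object whose one key "plan" holds a list of rows, each an object with "jaw": the finger opening in m, from 0 to 0.0854; "offset": the shift along the world's x, y, z in m, a list of three; "spin": the turn about the world's z in degrees. A call has 1 to 10 rows; each row shifts and turns the commanded pose from where the row before left it; what a row does not reach is not made up. A row lasts 1/12 s, in which the tool goes at most 41.7 mm and 7.16 degrees, less where a joint would pass 70% of its speed; a pose out of reach is approached as far as the arm can. A call with a gripper value outside its range is refused whole. The fingers move at their own pace and stop on an object; the grip force is fixed at half the most. Time passes only in rows, so rows that do not move let the fingers close. It gives the time, the measured TCP pose, the force, the opening and the grip force at its end, in the units of the state.
- manip.observe(): the state, without advancing time (a new reading comes with each control period).
- manip.camera(name): name is "scene" or "side" or "wrist"; returns (picture, depth): 480x640x3 uint8, red, green, blue; 480x640 float32, m along the optical axis (not along the pixel's ray), 0 where there is no reading.
- manip.camera_model(name): a dict with "mtx" (3x3 intrinsics, pixels), "dist_coeffs" ([k1, k2, p1, p2, k3] as OpenCV has them; the pictures are not rectified), "view" (4x4, takes a point from world to camera coordinates). Camera axes: x right, y up, looking along -z (the intrinsics and any distortion apply to the point x, -y, -z); pixel columns grow to the right and rows downward; lengths in m; the calibration is good to about 2 mm. A picture is of the moment at which its call begins: read the wrist's pose just before it. camera_model takes no time and is no camera call; for the wrist camera it gives the pose at the moment of the call.
- manip.finish_job(): hands the job in; it is judged then, once.
The state is a dict: "clock": time; "joints": joint angles; "joint_vel": joint speeds; "joint_efforts": joint torques, N m; "eef_pos": TCP position; "tool_rot": TCP orientation; "wrist_force": force on the tool from outside, world axes, zero at the start; "ft_torque": the same for the moment, N m; "opening": opening from 0.0 (shut) to 1.0 (fully open); "finger_force": force on a finger pad.
Only numpy, scipy, OpenCV 4.12 (cv2) and the standard library are available. Lean on these libraries where they do the work, as an engineer would, in place of code of your own. Each camera call takes 0.05 s, during which the arm holds its last target. There are 200 camera calls.

## Working session

There is one attempt and no reset: what is moved stays moved. The work goes in short steps, Python scripts to look and compute and a shell command to move; the robot and the scene stay as the last step left them, time stands still between calls to the robot, and variables do not carry over. Pictures are saved under pics/ and viewed, at most 10 in all, crops included, and the job is handed in when it is done.

```bash
mkdir -p pics; ls; cat > h.py <<'E'
import numpy as np, cv2
from plant import manip
def grab(n):
    m=manip.camera_model(n); p,d=manip.camera(n); return p,d,m
def ray(m,uv):
    K=np.array(m['mtx']);D=np.array(m['dist_coeffs'],float);V=np.array(m['view'])
    q=cv2.undistortPoints(np.array([[uv]],float),K,D)[0,0]
    d=V[:3,:3].T@np.array([q[0],-q[1],-1.]); o=-V[:3,:3].T@V[:3,3]
    return o,d
def onplane(m,uv,z):
    o,d=ray(m,uv); return o+d*(z-o[2])/d[2]
def pt(m,uv,dep):
    o,d=ray(m,uv); return o+d*dep
def proj(m,P):
    V=np.array(m['view']);c=V[:3,:3]@np.array(P,float)+V[:3,3]
    return cv2.projectPoints(np.array([[c[0],-c[1],-c[2]]]),np.zeros(3),np.zeros(3),np.array(m['mtx']),np.array(m['dist_coeffs'],float))[0][0,0]
E
python3 - <<'E'
from h import *
import pickle
o=manip.observe();print(o)
for n in ['scene','side']:
    p,d,m=grab(n); pickle.dump((p,d,m),open(n+'.pkl','wb')); cv2.imwrite(f'pics/{n}0.png',p[:,:,::-1])
    print(n,-np.array(m['view'])[:3,:3].T@np.array(m['view'])[:3,3])
E
```

```text
pics
{'clock': 0.0, 'joints': array([ 1.26630173,  0.70707682, -0.02760886,  1.4849661 ,  0.02202303,
        0.95092429, -0.07549074]), 'joint_vel': array([-0.0007436 ,  0.00037064,  0.00185475,  0.00082368,  0.00033176,
        0.00145223, -0.00173023]), 'joint_efforts': array([-7.37206501e-04, -8.83204579e+01,  1.23547778e+00, -2.36168075e+01,
        1.72273343e-02,  6.58851859e-03, -7.58375847e-06]), 'eef_pos': array([ 0.14929712, -0.55501534,  0.23085033]), 'tool_rot': array([-3.11346424e+00, -4.11496875e-01,  3.11292266e-04]), 'wrist_force': array([ 0.29106335, -0.12631047, -0.16961496]), 'ft_torque': array([-0.0348319 , -0.01187837, -0.01343855]), 'finger_force': 0.0, 'opening': 1.0041773265543776}
scene [-0.2803755   0.53396665  1.37742297]
side [ 0.10709652 -0.60000275  1.0969733 ]
```

View pics/scene0.png

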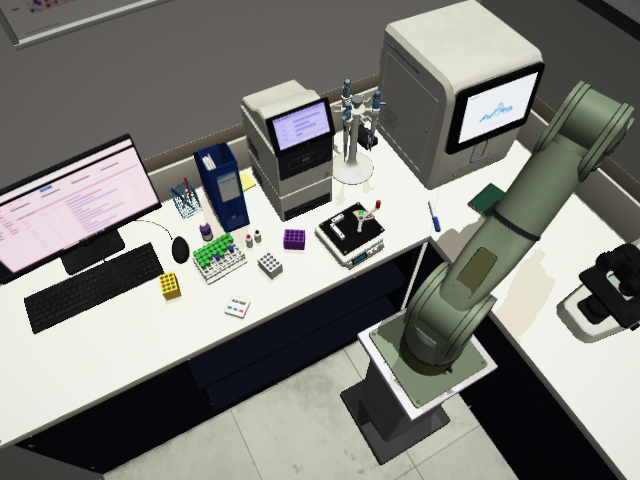

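View pics/side0.png

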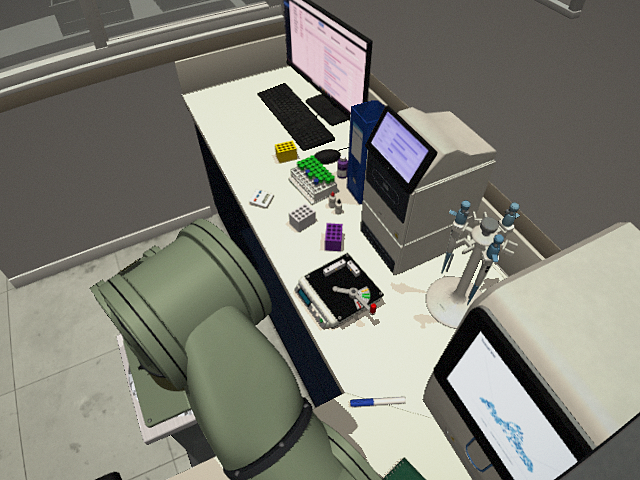

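Both views: the thermoblock candidates are grey at scene (270,264) / side (302,216), purple at (294,240) / (334,236) and yellow at (170,287) / (286,151). Grey aluminium is the one meant. The shaker is at scene (350,232), with the red knob at scene (377,204) / side (373,309). The droppers are just behind the block.

```bash
python3 - <<'E'
from h import *
import pickle
I={n:pickle.load(open(n+'.pkl','rb')) for n in ['scene','side']}
def at(n,u,v):
    p,d,m=I[n]; return pt(m,(u,v),float(np.median(d[v-1:v+2,u-1:u+2]))).round(3)
for nm,a,b in [('block',(270,260),(302,213)),('purple',(294,236),(334,230)),('knob',(377,203),(373,308)),('timer',(237,307),(261,200)),('marker',(434,215),(380,402)),('dropR',(249,240),(332,198)),('dropB',(257,236),(338,204))]:
    print(nm,at('scene',*a),at('side',*b))
a=cv2.resize(I['scene'][0][190:290,220:400],None,fx=4,fy=4,interpolation=cv2.INTER_CUBIC)
cv2.imwrite('pics/c1.png',a[:,:,::-1])
b=cv2.resize(I['side'][0][180:335,270:395],None,fx=3.8,fy=3.8,interpolation=cv2.INTER_CUBIC)
cv2.imwrite('pics/c2.png',b[:,:,::-1])
E
```

```text
block [0.493 0.291 0.05 ] [0.49  0.292 0.05 ]
purple [0.539 0.178 0.05 ] [0.548 0.185 0.047]
knob [ 0.492 -0.123  0.1  ] [ 0.49  -0.134  0.103]
timer [0.406 0.454 0.015] [0.404 0.439 0.016]
marker [ 0.395 -0.316  0.018] [ 0.402 -0.33   0.016]
dropR [0.602 0.319 0.045] [0.607 0.309 0.048]
dropB [0.607 0.287 0.041] [0.611 0.276 0.049]
```

View pics/c2.png

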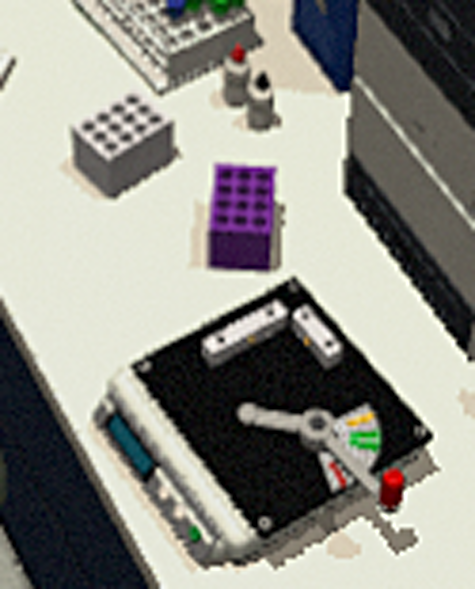

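The crop shows the grey block at the left, the purple look-alike beside it, and the long side stop and short rear stop in the corner. The pivot is at (316,425) and the knob at (392,490), between the red and green marks. Next I move the wrist camera over the shaker.

```bash
python3 -m jog '{"plan":[{"jaw":0.085,"offset":[0.022,0.032,0.012],"spin":0},{"jaw":0.085,"offset":[0.022,0.032,0.012],"spin":0},{"jaw":0.085,"offset":[0.022,0.032,0.012],"spin":0},{"jaw":0.085,"offset":[0.022,0.032,0.012],"spin":0},{"jaw":0.085,"offset":[0.022,0.032,0.012],"spin":0},{"jaw":0.085,"offset":[0.022,0.032,0.012],"spin":0},{"jaw":0.085,"offset":[0.022,0.032,0.012],"spin":0},{"jaw":0.085,"offset":[0.022,0.032,0.012],"spin":0},{"jaw":0.085,"offset":[0.022,0.032,0.012],"spin":0},{"jaw":0.085,"offset":[0.022,0.032,0.012],"spin":0}]}'
python3 - <<'E'
from h import *
m=manip.camera_model('wrist');V=np.array(m['view']);print(-V[:3,:3].T@V[:3,3], V[:3,:3],m['mtx'],manip.observe()['joints'])
print(proj(m,(0.49,-0.12,0.1)),proj(m,(0.54,0,0.06)))
E
```

```text
clock: 0.93
eef_pos: [0.3699, -0.2334, 0.3519]
tool_rot: [-3.114, -0.412, 0.0]
wrist_force: [1.2, -0.5, -0.1]
opening: 0.997
finger_force: 0.0
[ 0.44073913 -0.21439583  0.49488445] [[ 2.59818282e-01 -9.65657305e-01 -6.54620493e-04]
 [ 9.24842915e-01  2.49031712e-01 -2.87487025e-01]
 [ 2.77776967e-01  7.40889639e-02  9.57784309e-01]] [[398.3526447    0.         316.92322924]
 [  0.         398.3526447  234.58371402]
 [  0.           0.           1.        ]] [ 0.50629441  0.35750436 -0.02515148  1.71656168  0.00999991  1.06780441
 -0.83014599]
[231.14280669  34.02874563] [130.43708263 -43.8862481 ]
```

```bash
python3 -m jog '{"plan":[{"jaw":0.085,"offset":[0.015,0.033,0.004],"spin":-2},{"jaw":0.085,"offset":[0.015,0.033,0.004],"spin":-2},{"jaw":0.085,"offset":[0.015,0.033,0.004],"spin":-2},{"jaw":0.085,"offset":[0.015,0.033,0.004],"spin":-2},{"jaw":0.085,"offset":[0.015,0.033,0.004],"spin":-2},{"jaw":0.085,"offset":[0.015,0.033,0.004],"spin":-2},{"jaw":0.085,"offset":[0.015,0.033,0.004],"spin":-2},{"jaw":0.085,"offset":[0.015,0.033,0.004],"spin":0},{"jaw":0.085,"offset":[0.015,0.033,0.004],"spin":0},{"jaw":0.085,"offset":[0,0,0],"spin":0},{"jaw":0.085,"offset":[0,0,0],"spin":0}]}' || true
python3 -m jog '{"plan":[{"jaw":0.085,"offset":[0.015,0.033,0.004],"spin":-2},{"jaw":0.085,"offset":[0.015,0.033,0.004],"spin":-2},{"jaw":0.085,"offset":[0.015,0.033,0.004],"spin":-2},{"jaw":0.085,"offset":[0.015,0.033,0.004],"spin":-2},{"jaw":0.085,"offset":[0.015,0.033,0.004],"spin":-2},{"jaw":0.085,"offset":[0.015,0.033,0.004],"spin":-2},{"jaw":0.085,"offset":[0.015,0.033,0.004],"spin":-2},{"jaw":0.085,"offset":[0.015,0.033,0.004],"spin":0},{"jaw":0.085,"offset":[0.015,0.033,0.004],"spin":0},{"jaw":0.085,"offset":[0,0,0],"spin":0}]}'
python3 - <<'E'
from h import *
import pickle
p,d,m=grab('wrist');pickle.dump((p,d,m),open('w1.pkl','wb'));cv2.imwrite('pics/w1.png',p[:,:,::-1]);print(manip.observe()['eef_pos'])
E
```

```text
clock: 1.77
eef_pos: [0.5056, 0.0681, 0.3868]
tool_rot: [-3.139, -0.04, 0.001]
wrist_force: [-1.2, 0.5, -0.8]
opening: 0.999
finger_force: 0.0
[0.50482495 0.06483992 0.38663882]invalid input at $.plan: expected 1 to 10 rows
```

View pics/w1.png

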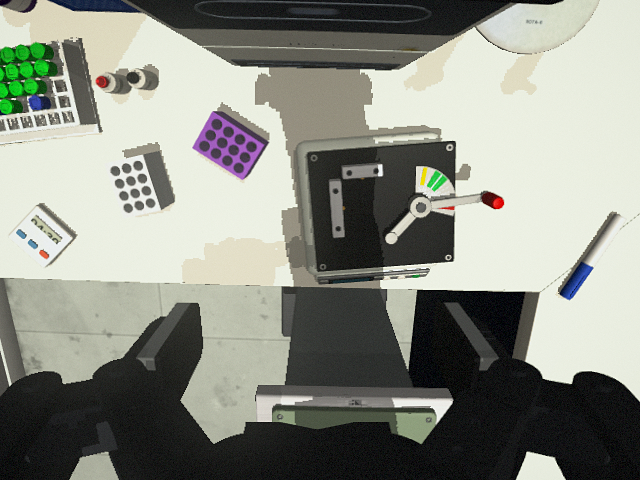

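The wrist view shows all of it: block top at (132,187), purple at (230,145), side stop at (337,208), rear stop at (361,171), pivot at (421,207), knob at (495,202). The green field is near (436,181). Now I measure these.

```bash
cat > meas.py <<'E'
from h import *
import pickle
def rect(m,mask,z):
    cs,_=cv2.findContours(mask.astype(np.uint8),cv2.RETR_EXTERNAL,cv2.CHAIN_APPROX_NONE)
    c=max(cs,key=cv2.contourArea)[:,0]
    P=np.array([onplane(m,q,z)[:2] for q in c],np.float32)*1000
    (cx,cy),(w,h),a=cv2.minAreaRect(P)
    if w<h: w,h,a=h,w,a+90
    return np.round([cx,cy,w,h,(a+90)%180-90],1)
def win(mask,u0,u1,v0,v1):
    r=np.zeros_like(mask);r[v0:v1,u0:u1]=mask[v0:v1,u0:u1];return r
E
python3 - <<'E'
from meas import *
p,d,m=pickle.load(open('w1.pkl','rb'))
hsv=cv2.cvtColor(p,cv2.COLOR_RGB2HSV);H,S,Vv=[hsv[:,:,i].astype(int) for i in range(3)]
# depth heights
vv,uu=np.mgrid[0:480,0:640]
def Z(u,v): return pt(m,(u,v),float(np.median(d[v-1:v+2,u-1:u+2]))).round(4)
for n,q in dict(plat=(380,190),side=(337,208),rear=(361,171),knob=(495,202),pivot=(421,207),blk=(125,190),bench=(220,220)).items(): print(n,Z(*q))
for n,b in dict(side=(326,346,176,242),rear=(339,386,161,182)).items():
    for t in (70,110): print(n,t,rect(m,win(Vv>t,*b),0.078))
zz=np.zeros((480,640))
for v in range(140,225):
    for u in range(95,185): zz[v,u]=pt(m,(u,v),d[v,u])[2]
k=win((zz>0.047)&(zz<0.058),95,185,140,225);k=cv2.morphologyEx(k.astype(np.uint8),cv2.MORPH_CLOSE,np.ones((9,9)))
print('blk depth',rect(m,k,0.052))
r=win((H<8)|(H>172),475,510,185,215)&(S>140)&(Vv>90)
print('knob px',np.argwhere(r).mean(0)[::-1],rect(m,r,0.117))
for q in [(313,158),(450,147),(450,258),(321,267)]: print('screw',onplane(m,q,0.06).round(4))
# knob from other views
rs=[]
for n in ['scene','side']:
    P,D,M=pickle.load(open(n+'.pkl','rb'));h=cv2.cvtColor(P,cv2.COLOR_RGB2HSV).astype(int)
    w=(370,384,196,214) if n=='scene' else (366,380,298,318)
    kk=win(((h[:,:,0]<8)|(h[:,:,0]>172))&(h[:,:,1]>140),*w);c=np.argwhere(kk).mean(0)[::-1];rs.append(ray(M,c))
A=np.zeros((3,3));b=np.zeros(3)
for o,x in rs:
    x=x/np.linalg.norm(x);Q=np.eye(3)-np.outer(x,x);A+=Q;b+=Q@o
print('knob tri',np.linalg.solve(A,b).round(4))
a=cv2.resize(p[120:280,80:520],(800,291),interpolation=cv2.INTER_CUBIC)
c=cv2.resize(p[130:250,400:510],(550,600),interpolation=cv2.INTER_CUBIC);cv2.imwrite('pics/w1c.png',c[:,:,::-1])
E
```

```text
plat [ 0.4952 -0.0062  0.0601]
side [0.476  0.0452 0.0783]
rear [0.5195 0.0197 0.078 ]
knob [ 0.4941 -0.1253  0.1071]
pivot [ 0.48   -0.0522  0.079 ]
blk [0.4862 0.3042 0.0526]
bench [0.4372 0.2013 0.0005]
side 70 [475.4  45.   69.8  16.1   6. ]
side 110 [474.5  44.5  66.8  15.2   6.2]
rear 70 [519.8  18.3  46.7  16.5 -83.5]
rear 110 [518.9  18.   44.8  14.5 -83.8]
blk depth [490.8 293.5  70.4  53.5  14.1]
knob px [497.03278689 202.54918033] [ 495.6 -123.5   12.4   11.9    8.5]
screw [0.5308 0.0745 0.06  ]
screw [ 0.548  -0.0843  0.06  ]
screw [ 0.4113 -0.1007  0.06  ]
screw [0.3951 0.0614 0.06  ]
knob tri [ 0.4933 -0.128   0.0911]
```

View pics/w1c.png

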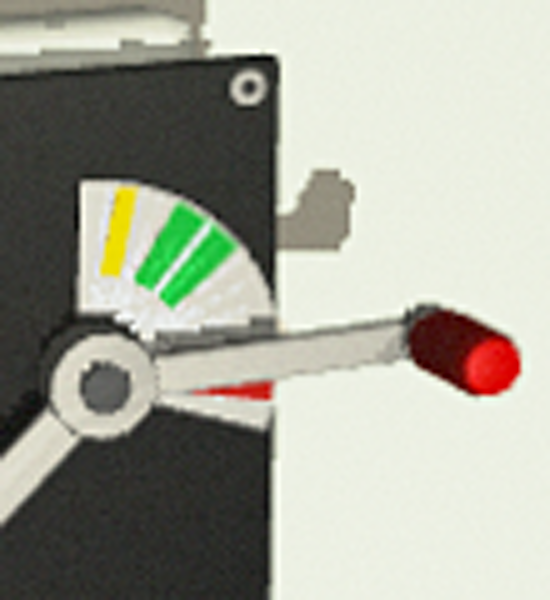

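The crop shows the handle about 12° past the red line (240,390), with the white mid-line between the green bars at (187,265). I now compute the geometry from this and check that the red-to-white angle is 60°.

```bash
python3 - <<'E'
from meas import *
p,d,m=pickle.load(open('w1.pkl','rb'))
f=lambda x,y,z: onplane(m,(400+x/5-.4,130+y/5-.4),z)
piv=f(105,387,0.079); print('piv',piv)
ang=lambda q:np.degrees(np.arctan2(*(q-piv)[[1,0]]))
r=[ang(f(200,391,.061)),ang(f(270,391,.061))];w=[ang(f(150,298,.061)),ang(f(175,275,.061)),ang(f(208,225,.061))]
print('red',r,'white',w)
for z in (.110,.114,.117):
    k=f(493,365,z);print('knobtop',z,k.round(4),ang(k),np.linalg.norm((k-piv)[:2]))
kb=f(420,330,.081);print('base',kb.round(4),ang(kb));print('arm mid',ang(f(300,360,.08)))
print(manip.observe()['joints'].round(3))
E
```

```text
piv [ 0.4799793  -0.05173373  0.079     ]
red [np.float64(-98.69996506651856), np.float64(-94.82252333972492)] white [np.float64(-36.824414954189116), np.float64(-38.555907019962035), np.float64(-35.41843258296409)]
knobtop 0.11 [ 0.4941 -0.1276  0.11  ] -79.46841942595768 0.0771539749277727
knobtop 0.114 [ 0.4949 -0.1257  0.114 ] -78.60383873999083 0.07546303247689647
knobtop 0.117 [ 0.4955 -0.1243  0.117 ] -77.92965791826781 0.07420655060214328
base [ 0.4959 -0.1229  0.081 ] -77.38572135559782
arm mid -79.95065698869965
[-0.173  0.459 -0.03   1.406  0.013  1.278 -1.751]
```

Red to white comes out at about 60° (white at −36.5° world) and the handle is now at about −79°, i.e. 0.3 rad, which is in range. I close the fingers and go behind the knob to push it round the arc.

```bash
python3 -m jog '{"plan":[{"jaw":0,"offset":[-0.0058,-0.0286,-0.028],"spin":1.4},{"jaw":0,"offset":[-0.0058,-0.0286,-0.028],"spin":1.4},{"jaw":0,"offset":[-0.0058,-0.0286,-0.028],"spin":1.4},{"jaw":0,"offset":[-0.0058,-0.0286,-0.028],"spin":1.4},{"jaw":0,"offset":[-0.0058,-0.0286,-0.028],"spin":1.4},{"jaw":0,"offset":[-0.0058,-0.0286,-0.028],"spin":1.4},{"jaw":0,"offset":[-0.0058,-0.0286,-0.028],"spin":1.4},{"jaw":0,"offset":[0,0,-0.03],"spin":0},{"jaw":0,"offset":[0,0,-0.03],"spin":0},{"jaw":0,"offset":[0,0,-0.02],"spin":0}]}'
python3 - <<'E'
from meas import *
p,d,m=grab('side');q=proj(m,(.49,-.13,.1)).astype(int);c=cv2.resize(p[q[1]-60:q[1]+40,q[0]-60:q[0]+60],(720,600),interpolation=cv2.INTER_CUBIC);cv2.imwrite('pics/k1.png',c[:,:,::-1])
print(manip.observe()['joints'].round(3))
E
```

```text
clock: 2.65
eef_pos: [0.4624, -0.1394, 0.1091]
tool_rot: [-3.127, -0.294, 0.003]
wrist_force: [0.2, -0.2, -0.2]
opening: -0.002
finger_force: 0.0
[ 0.259  0.783 -0.059  1.949  0.103  0.418 -1.26 ]
```

View pics/k1.png

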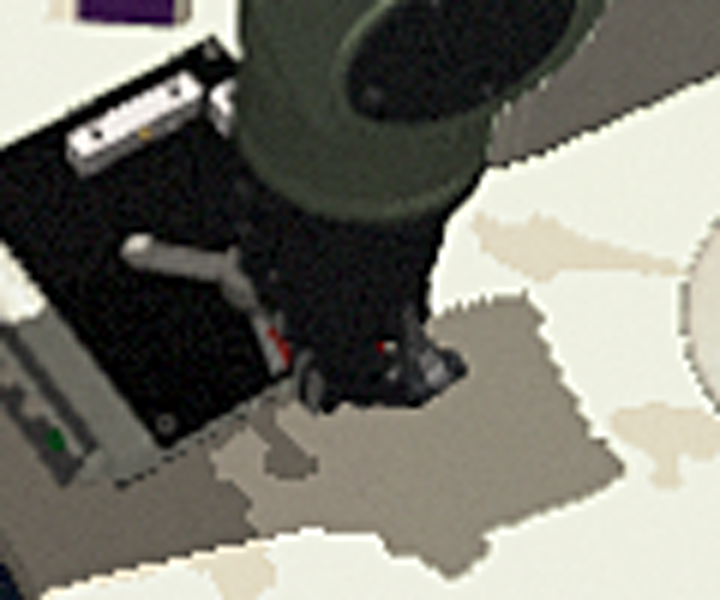

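The gripper hides the knob, but the fingers are behind it as planned. I lower and push along the arc.

```bash
python3 -m jog '{"plan":[{"jaw":0,"offset":[0,0,-0.018],"spin":0},{"jaw":0,"offset":[0.0118,0.0022,0],"spin":0},{"jaw":0,"offset":[0.007,0.0003,0],"spin":5},{"jaw":0,"offset":[0.007,0.0003,0],"spin":5},{"jaw":0,"offset":[0.0068,0.0015,0],"spin":5},{"jaw":0,"offset":[0.0068,0.0015,0],"spin":5},{"jaw":0,"offset":[0.0065,0.0027,0],"spin":5},{"jaw":0,"offset":[0.0065,0.0027,0],"spin":5},{"jaw":0,"offset":[0.006,0.0035,0],"spin":5},{"jaw":0,"offset":[0,0,0],"spin":0}]}'
python3 - <<'E'
from meas import *
p,d,m=grab('wrist');cv2.imwrite('pics/k2.png',p[:,:,::-1]);pickle.dump((p,d,m),open('w2.pkl','wb'))
o=manip.observe();print(o['eef_pos'],o['wrist_force'])
E
```

```text
clock: 3.53
eef_pos: [0.5228, -0.1239, 0.0941]
tool_rot: [2.89, 1.23, 0.001]
wrist_force: [-0.3, -0.3, -0.0]
opening: 0.001
finger_force: 0.0
[ 0.52216092 -0.12415225  0.09389562] [ 0.10731118 -0.25505456 -0.11764151]
```

View pics/k2.png

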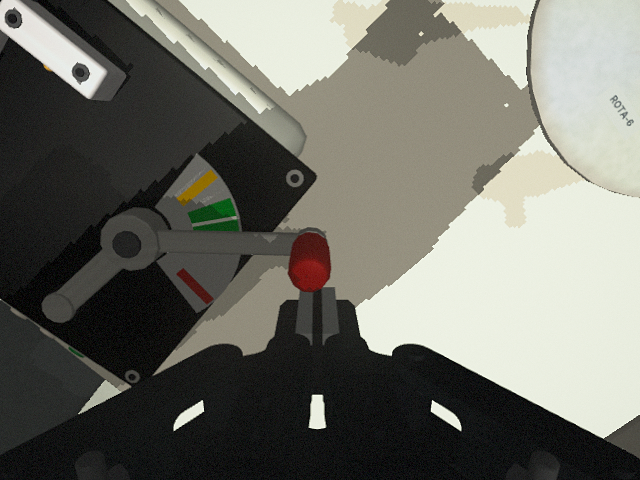

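The knob at (310,262) rests against the finger. The handle line runs just below the green field, with the white line at about (190,227)–(238,217). I compute the remaining angle.

```bash
python3 - <<'E'
from meas import *
p,d,m=pickle.load(open('w2.pkl','rb'))
Z=lambda u,v:pt(m,(u,v),float(np.median(d[v-1:v+2,u-1:u+2])))
print('pivot',Z(126,243),'arm',Z(230,241),'knobtop',Z(310,274))
piv=onplane(m,(126,243),.079)
ang=lambda q:np.degrees(np.arctan2(*(q-piv)[[1,0]]))
za=Z(230,241)[2]
print('handle',[ang(onplane(m,q,za)) for q in [(200,242),(240,241),(285,243)]],'white',[ang(onplane(m,q,.061)) for q in [(195,227),(215,222),(237,217)]],'red',[ang(onplane(m,q,.061)) for q in [(181,272),(195,286),(210,301)]],'knob',ang(onplane(m,(310,274),.114)))
E
```

```text
pivot [ 0.48045883 -0.05218678  0.07940319] arm [ 0.51084475 -0.08246023  0.07418778] knobtop [ 0.53514976 -0.10758977  0.10822718]
handle [np.float64(-45.94197449733614), np.float64(-44.6396927189353), np.float64(-45.1943610361607)] white [np.float64(-39.2776487812078), np.float64(-36.570637351691765), np.float64(-35.2507347313293)] red [np.float64(-96.48907450279093), np.float64(-95.77596709280299), np.float64(-95.35721532537454)] knob -43.531852722527006
```

Handle at −45°, mark at −36.3°: 8.7° still to go, about 12 mm of arc. I push, back off and rise.

```bash
python3 -m jog '{"plan":[{"jaw":0,"offset":[0.004,0.0042,0],"spin":4},{"jaw":0,"offset":[0.0038,0.0048,0],"spin":4},{"jaw":0,"offset":[0,0,0],"spin":0},{"jaw":0,"offset":[-0.008,-0.011,0],"spin":0},{"jaw":0,"offset":[-0.008,-0.011,0.002],"spin":0},{"jaw":0,"offset":[0,0,0.04],"spin":0},{"jaw":0,"offset":[0,0,0.04],"spin":0},{"jaw":0,"offset":[0,0.01,0.038],"spin":-5},{"jaw":0.085,"offset":[0,0.02,0.035],"spin":-7},{"jaw":0.085,"offset":[0,0,0],"spin":0}]}'
python3 - <<'E'
from meas import *
p,d,m=grab('wrist');cv2.imwrite('pics/k3.png',p[:,:,::-1]);pickle.dump((p,d,m),open('w3.pkl','wb'))
piv=np.array([.480,-.0525,.079])
hsv=cv2.cvtColor(p,cv2.COLOR_RGB2HSV).astype(int);H,S,V=[hsv[:,:,i] for i in range(3)]
ang=lambda q:np.degrees(np.arctan2(*(q-piv)[[1,0]]))
r=((H<8)|(H>172))&(S>150)&(V>60)
pts=np.array([pt(m,(u,v),d[v,u]) for v,u in np.argwhere(r)])
k=pts[pts[:,2]>.1];print('knob top mean',k.mean(0),len(k),ang(k.mean(0)),np.linalg.norm((k.mean(0)-piv)[:2]))
g=(H>45)&(H<75)&(S>120)&(V>60)
G=np.array([onplane(m,(u,v),.061) for v,u in np.argwhere(g)]);G=G[np.linalg.norm((G-piv)[:,:2],axis=1)<.06];
print('green',len(G),G.mean(0),np.percentile([ang(q) for q in G],[2,98]))
o=manip.observe();print(o['eef_pos'],o['tool_rot'],o['joints'].round(2))
print('expected knob px',proj(m,(.5425,-.0994,.114)))
E
```

```text
clock: 4.42
eef_pos: [0.5151, -0.1044, 0.2543]
tool_rot: [2.938, 1.106, 0.012]
wrist_force: [0.5, 0.3, 0.2]
opening: 0.269
finger_force: 0.0
knob top mean [ 0.54247452 -0.09809027  0.10784252] 315 -36.11979132398838 0.0773404044897821
green 154 [ 0.51125769 -0.06813311  0.061     ] [-31.50633758 -21.49467369]
[ 0.51429383 -0.10604282  0.25134808] [2.93526606 1.11392859 0.00689343] [ 0.3   0.61 -0.29  1.64  0.21  0.92 -0.91]
expected knob px [335.9341136  188.31368611]
```

View pics/k3.png

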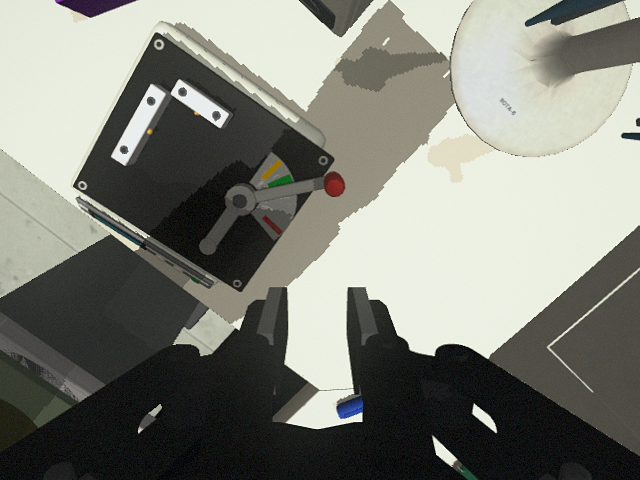

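The knob is at (335,185), top at −36.1° against the mark at −36.3°; the white line is hidden under the handle, with the rest of the green field beside it. The lever is at the mark and released. Next I go above the block.

```bash
python3 -m jog '{"plan":[{"jaw":0.075,"offset":[-0.0025,0.039,0],"spin":-6.8},{"jaw":0.075,"offset":[-0.0025,0.039,0],"spin":-6.8},{"jaw":0.075,"offset":[-0.0025,0.039,0],"spin":-6.8},{"jaw":0.075,"offset":[-0.0025,0.039,0],"spin":-6.8},{"jaw":0.075,"offset":[-0.0025,0.039,0],"spin":0},{"jaw":0.075,"offset":[-0.0025,0.039,0],"spin":0},{"jaw":0.075,"offset":[-0.0025,0.039,0],"spin":0},{"jaw":0.075,"offset":[-0.0025,0.039,0],"spin":0},{"jaw":0.075,"offset":[-0.0025,0.039,0],"spin":0},{"jaw":0.075,"offset":[0,0.039,0],"spin":0}]}'
python3 -m jog '{"plan":[{"jaw":0.075,"offset":[0,0,0],"spin":0},{"jaw":0.075,"offset":[0,0,0],"spin":0}]}'
cat > blk.py <<'E'
from meas import *
def blk(p,d,m,lo=(.42,.23),hi=(.58,.36),z0=.047,z1=.058,zp=.052):
    K=np.array(m['mtx']);D=np.array(m['dist_coeffs'],float);V=np.array(m['view'])
    vv,uu=np.mgrid[0:480,0:640];q=cv2.undistortPoints(np.stack([uu,vv],-1).reshape(-1,1,2).astype(float),K,D)[:,0]
    c=np.c_[q[:,0],-q[:,1],-np.ones(len(q))]*d.reshape(-1,1)
    P=((c-V[:3,3])@V[:3,:3]).reshape(480,640,3)
    k=(P[...,2]>z0)&(P[...,2]<z1)&(P[...,0]>lo[0])&(P[...,0]<hi[0])&(P[...,1]>lo[1])&(P[...,1]<hi[1])
    k=cv2.morphologyEx(k.astype(np.uint8),cv2.MORPH_CLOSE,np.ones((9,9)))
    return rect(m,k,zp),P,k
E
python3 - <<'E'
from blk import *
p,d,m=grab('wrist');pickle.dump((p,d,m),open('w4.pkl','wb'));cv2.imwrite('pics/b1.png',p[:,:,::-1])
r,P,k=blk(p,d,m);print('block',r,'top z',np.median(P[...,2][k>0]))
hsv=cv2.cvtColor(p,cv2.COLOR_RGB2HSV).astype(int);pu=(hsv[...,0]>130)&(hsv[...,0]<160)&(hsv[...,1]>100)&(P[...,2]<.06);print('purple ymax',P[pu][:,1].max() if pu.any() else None)
for f in ('w1','w3'):
    pp,dd,mm=pickle.load(open(f+'.pkl','rb'))
    for n,lo,hi in (('side',(.43,.03),(.52,.06)),('rear',(.505,-.01),(.535,.045))):
        print(f,n,blk(pp,dd,mm,lo,hi,.073,.083,.078)[0])
o=manip.observe();print(o['eef_pos'],o['tool_rot'],o['joints'].round(2))
E
```

```text
clock: 5.3
eef_pos: [0.4908, 0.2837, 0.2477]
tool_rot: [3.116, 0.395, -0.002]
wrist_force: [1.5, -0.9, -0.2]
opening: 0.878
finger_force: 0.0
clock: 5.47
eef_pos: [0.4909, 0.2838, 0.2471]
tool_rot: [3.115, 0.4, -0.002]
wrist_force: [0.7, -1.0, -0.7]
opening: 0.878
finger_force: 0.0
block [490.7 294.8  70.9  49.8  13.3] top z 0.05208725231681182
purple ymax 0.2190560738896482
w1 side [474.7  45.7  68.3  15.1   6.1]
w1 rear [519.3  18.7  45.9  15.4 -83.5]
w3 side [480.3  44.4  80.2  25.   -3.1]
w3 rear [518.8  20.6  53.   17.9 -78.5]
[0.49138628 0.28220745 0.24742087] [ 3.11518048e+00  3.97206747e-01 -1.84829206e-03] [-0.53  0.68 -0.09  1.49  0.07  0.98 -1.96]
```

The block is confirmed at (0.491, 0.295), yaw 13.3°, 70.9 x 49.8 mm, top at 52 mm. I shift 12 mm, descend and grip.

```bash
python3 -m jog '{"plan":[{"jaw":0.075,"offset":[0,0.012,-0.03],"spin":-1.3},{"jaw":0.075,"offset":[0,0,-0.04],"spin":0},{"jaw":0.075,"offset":[0,0,-0.04],"spin":0},{"jaw":0.075,"offset":[0,0,-0.04],"spin":0},{"jaw":0.075,"offset":[0,0,-0.03],"spin":0},{"jaw":0.075,"offset":[0,0,-0.02],"spin":0},{"jaw":0.075,"offset":[0,0,-0.02],"spin":0},{"jaw":0.075,"offset":[0,0,0],"spin":0},{"jaw":0.075,"offset":[0,0,0],"spin":0},{"jaw":0.075,"offset":[0,0,0],"spin":0}]}'
python3 - <<'E'
from blk import *
p,d,m=grab('wrist');cv2.imwrite('pics/b2.png',p[:,:,::-1]);o=manip.observe();print(o['eef_pos'],o['tool_rot'],o['wrist_force'])
r,P,k=blk(p,d,m);print(r)
E
```

```text
clock: 6.35
eef_pos: [0.4922, 0.2945, 0.0295]
tool_rot: [-3.12, -0.363, -0.002]
wrist_force: [-0.2, 0.5, 0.9]
opening: 0.878
finger_force: 0.0
[0.49226154 0.29488244 0.02970789] [-3.11992505e+00 -3.63331396e-01 -2.55261531e-03] [ 0.45372661 -0.51371188  0.64146696]
[491.1 294.5  72.1  50.3  13.3]
```

View pics/b2.png

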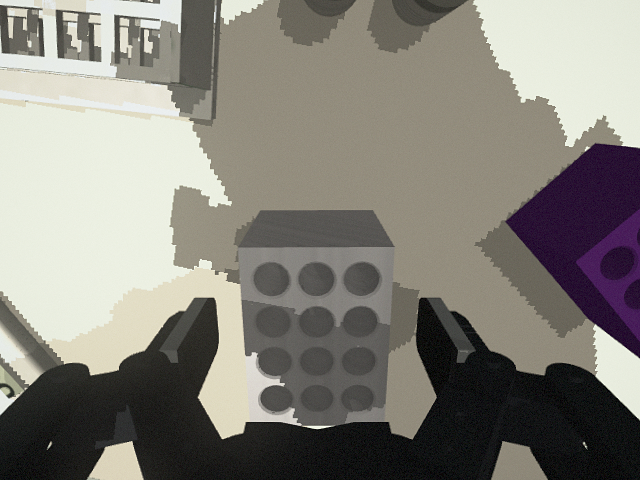

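The block at (317,330) sits centred between the fingers, purple well clear to the right. I close on it.

```bash
python3 -m jog '{"plan":[{"jaw":0.075,"offset":[0,0,-0.004],"spin":0},{"jaw":0,"offset":[0,0,0],"spin":0},{"jaw":0,"offset":[0,0,0],"spin":0},{"jaw":0,"offset":[0,0,0],"spin":0},{"jaw":0,"offset":[0,0,0],"spin":0},{"jaw":0,"offset":[0,0,0],"spin":0},{"jaw":0,"offset":[0,0,0],"spin":0},{"jaw":0,"offset":[0,0,0],"spin":0}]}'
python3 - <<'E'
from blk import *
p,d,m=grab('wrist');o=manip.observe();print(o['eef_pos'],o['tool_rot'],o['wrist_force'],o['opening'],o['finger_force'])
r,P,k=blk(p,d,m);print(r)
E
```

```text
clock: 7.07
eef_pos: [0.4916, 0.2953, 0.0248]
tool_rot: [-3.12, -0.365, -0.001]
wrist_force: [-1.0, -1.1, 7.7]
opening: 0.572
finger_force: 63.5
[0.49159684 0.29528764 0.02483782] [-3.12009475e+00 -3.65206133e-01 -6.79160499e-04] [-1.45240334 -1.01523361  7.57327352] 0.572580950074294 63.5171377658844
[492.3 295.3  79.9  69.7 -76.6]
```

Gripped over 50 mm. I lift and carry it to just short of the corner, turning −7.1° to the shaker's 6.2°.

```bash
python3 -m jog '{"plan":[{"jaw":0,"offset":[0,0,0.025],"spin":0},{"jaw":0,"offset":[0,0,0.035],"spin":0},{"jaw":0,"offset":[0,0,0.035],"spin":0},{"jaw":0,"offset":[0,-0.015,0.03],"spin":-1},{"jaw":0,"offset":[-0.003,-0.036,0.02],"spin":-1},{"jaw":0,"offset":[-0.003,-0.04,0],"spin":-1},{"jaw":0,"offset":[-0.003,-0.04,0],"spin":-1},{"jaw":0,"offset":[-0.003,-0.04,0],"spin":-1},{"jaw":0,"offset":[-0.003,-0.04,0],"spin":-1},{"jaw":0,"offset":[-0.003,-0.04,0],"spin":-1.1}]}'
python3 -m jog '{"plan":[{"jaw":0,"offset":[-0.0033,-0.036,0],"spin":0},{"jaw":0,"offset":[0,0,-0.015],"spin":0},{"jaw":0,"offset":[0,0,0],"spin":0},{"jaw":0,"offset":[0,0,0],"spin":0}]}'
python3 - <<'E'
from blk import *
p,d,m=grab('wrist');cv2.imwrite('pics/p1.png',p[:,:,::-1]);pickle.dump((p,d,m),open('w5.pkl','wb'))
o=manip.observe();print(o['eef_pos'],o['tool_rot'],o['wrist_force'])
z=o['eef_pos'][2]-.0248+.052
r,P,k=blk(p,d,m,(.40,-.06),(.56,.07),z-.006,z+.006,z);print(r,np.median(P[...,2][k>0]),z)
E
```

```text
clock: 7.95
eef_pos: [0.4728, 0.0425, 0.1695]
tool_rot: [-3.137, -0.171, -0.0]
wrist_force: [0.3, -0.3, -2.9]
opening: 0.575
finger_force: 64.1
clock: 8.28
eef_pos: [0.47, 0.0085, 0.1543]
tool_rot: [-3.136, -0.171, 0.001]
wrist_force: [-1.0, 1.1, -2.6]
opening: 0.574
finger_force: 63.8
[0.47022383 0.00909957 0.15459741] [-3.13628070e+00 -1.73135132e-01  1.35866194e-04] [ 0.45152368  0.64217357 -3.6299947 ]
[471.    8.5  80.3  69.8 -84.4] 0.18154239147768003 0.18179741430396335
```

View pics/p1.png

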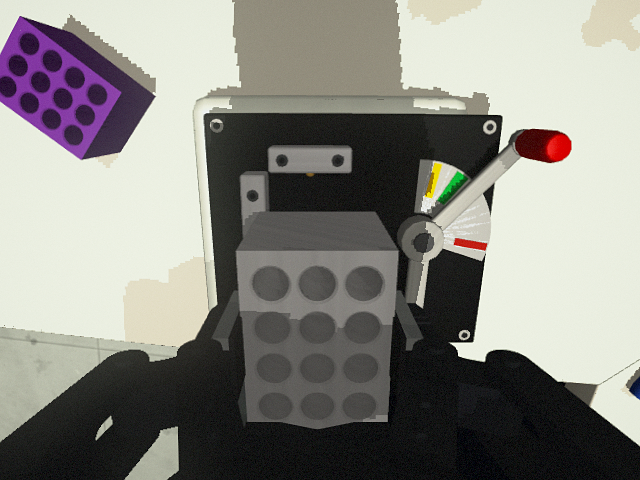

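The block is held square in the jaws above the platform. Stops are at (310,160) and (253,200), the lever at the mark (knob at 543,145). I descend to just above the platform, short of the corner.

```bash
python3 -m jog '{"plan":[{"jaw":0,"offset":[0,-0.005,-0.03],"spin":0},{"jaw":0,"offset":[0,0,-0.025],"spin":0},{"jaw":0,"offset":[0,0,-0.01],"spin":0},{"jaw":0,"offset":[0,0,0],"spin":0},{"jaw":0,"offset":[0,0,0],"spin":0}]}'
python3 -m jog '{"plan":[{"jaw":0,"offset":[0,0,-0.001],"spin":0},{"jaw":0,"offset":[0,0,0],"spin":0},{"jaw":0,"offset":[0,0,0],"spin":0}]}'
```

```text
clock: 8.75
eef_pos: [0.4704, 0.0042, 0.0897]
tool_rot: [-3.137, -0.174, 0.0]
wrist_force: [1.2, -0.1, -3.1]
opening: 0.574
finger_force: 63.8
clock: 9.0
eef_pos: [0.4705, 0.0034, 0.0891]
tool_rot: [-3.137, -0.172, -0.002]
wrist_force: [0.3, 0.4, -3.0]
opening: 0.575
finger_force: 63.8
```

```bash
python3 -m jog '{"plan":[{"jaw":0,"offset":[0,0,-0.003],"spin":0},{"jaw":0,"offset":[0.0015,0.0035,0],"spin":0},{"jaw":0,"offset":[0.0015,0.0035,0],"spin":0},{"jaw":0,"offset":[0,0,0],"spin":0}]}'
python3 -m jog '{"plan":[{"jaw":0,"offset":[0.003,0,0],"spin":0},{"jaw":0,"offset":[0,0.0015,0],"spin":0},{"jaw":0,"offset":[0,0,0],"spin":0},{"jaw":0,"offset":[0,0,0],"spin":0}]}'
```

```text
clock: 9.33
eef_pos: [0.4736, 0.0111, 0.0853]
tool_rot: [-3.136, -0.172, -0.001]
wrist_force: [2.3, -1.4, -3.2]
opening: 0.574
finger_force: 63.9
clock: 9.67
eef_pos: [0.4762, 0.0117, 0.0853]
tool_rot: [-3.137, -0.171, 0.0]
wrist_force: [-0.7, -1.7, -2.8]
opening: 0.57
finger_force: 64.0
```

```bash
python3 -m jog '{"plan":[{"jaw":0,"offset":[0.0015,0.0015,0],"spin":0},{"jaw":0,"offset":[0,0,0],"spin":0},{"jaw":0,"offset":[0,0,0],"spin":0}]}'
python3 -m jog '{"plan":[{"jaw":0,"offset":[0.0015,0.0015,0],"spin":0},{"jaw":0,"offset":[0,0,0],"spin":0},{"jaw":0,"offset":[0,0,0],"spin":0}]}'
```

```text
clock: 9.92
eef_pos: [0.4777, 0.0133, 0.0853]
tool_rot: [-3.137, -0.172, 0.0]
wrist_force: [-0.8, -1.7, -4.2]
opening: 0.571
finger_force: 64.0
clock: 10.17
eef_pos: [0.4784, 0.0138, 0.0852]
tool_rot: [3.136, 0.17, -0.003]
wrist_force: [-4.4, -8.8, -3.3]
opening: 0.572
finger_force: 64.2
```

```bash
python3 -m jog '{"plan":[{"jaw":0,"offset":[0.0015,0.0015,0],"spin":0},{"jaw":0,"offset":[0,0,0],"spin":0},{"jaw":0,"offset":[0,0,0],"spin":0}]}'
```

```text
clock: 10.42
eef_pos: [0.4788, 0.0139, 0.0851]
tool_rot: [3.134, 0.168, -0.007]
wrist_force: [-10.9, -16.5, 3.9]
opening: 0.577
finger_force: 64.8
```

Both forces rise against the stops, so the block is in the corner. I hold for a moment and check numerically: block top pose, lever angle, steady forces.

```bash
python3 -m jog '{"plan":[{"jaw":0,"offset":[0.001,0,0],"spin":0},{"jaw":0,"offset":[0,0,0],"spin":0},{"jaw":0,"offset":[0,0,0],"spin":0},{"jaw":0,"offset":[0,0,0],"spin":0},{"jaw":0,"offset":[0,0,0],"spin":0},{"jaw":0,"offset":[0,0,0],"spin":0}]}'
python3 - <<'E'
from blk import *
p,d,m=grab('wrist')
o=manip.observe();print(o['eef_pos'],o['tool_rot'],o['wrist_force'])
_,P,k=blk(p,d,m,(.40,-.06),(.56,.07),.1,.12,.112);print('block top z',np.median(P[...,2][k>0]))
a=np.radians(6.2);R=np.array([[np.cos(a),np.sin(a)],[-np.sin(a),np.cos(a)]])
q=(P[...,:2]-[.4775,.0129])@R.T; kk=(P[...,2]>.1075)&(P[...,2]<.116)&(abs(q[...,1])<20e-3)&(abs(q[...,0])<.06)
print("block front x'",np.percentile(q[kk][:,0],[99,99.8]))
for n,s in (('front',q[...,0]>.01),): 
    z=P[kk&s];A=np.c_[z[:,:2]-z[:,:2].mean(0),np.ones(len(z))];w=np.linalg.lstsq(A,z[:,2],rcond=None)[0];print('tilt deg',np.degrees(w[:2]))
hsv=cv2.cvtColor(p,cv2.COLOR_RGB2HSV).astype(int);r=((hsv[...,0]<8)|(hsv[...,0]>172))&(hsv[...,1]>150)&(hsv[...,2]>60)&(P[...,2]>.1)
c=P[r].mean(0)-np.array([.48,-.0525,0]);print('knob',r.sum(),c,np.degrees(np.arctan2(c[1],c[0])))
E
```

```text
clock: 10.92
eef_pos: [0.4789, 0.0139, 0.0851]
tool_rot: [3.134, 0.168, -0.01]
wrist_force: [-16.1, -17.5, 8.7]
opening: 0.574
finger_force: 65.7
[0.47883051 0.01391664 0.08511606] [ 3.13410141  0.16782233 -0.01032741] [-15.85594404 -15.7693939    8.37447746]
block top z 0.1120899004150692
block front x' [0.03536742 0.03553232]
tilt deg [-1.10438199 -0.30137646]
knob 5 [0.0726363  0.0747     0.22763282] 45.80247080636317
```

```bash
python3 - <<'E'
from blk import *
rs=[]
for n in ('scene','side','wrist'):
    p,d,m=grab(n);h=cv2.cvtColor(p,cv2.COLOR_RGB2HSV).astype(int);r=((h[...,0]<8)|(h[...,0]>172))&(h[...,1]>140)&(h[...,2]>50)
    e=proj(m,(.5425,-.0994,.098)).round(1);i=e.astype(int)
    if n=='wrist': print('wrist expects',e);R=30
    else: R=12
    k=win(r,max(i[0]-R,0),i[0]+R,max(i[1]-R,0),i[1]+R)
    print(n,e,k.sum(),np.argwhere(k).mean(0)[::-1] if k.any() else None)
    if k.any():
        c=np.argwhere(k).mean(0)[::-1];q=onplane(m,c,.098);print(q,np.degrees(np.arctan2(q[1]+.0525,q[0]-.48)))
print(manip.observe()['wrist_force'],manip.observe()['clock'])
E
```

```text
scene [363.3 195.9] 16 [363.5625 195.9375]
[ 0.54183885 -0.09995664  0.098     ] -37.50351348079106
side [383.1 290.9] 47 [382.4893617  292.14893617]
[ 0.53907892 -0.10197086  0.098     ] -39.94176497365555
wrist expects [666.5 187.5]
wrist [666.5 187.5] 178 [637.5 183.5]
[ 0.5425676  -0.08835428  0.098     ] -29.81480751949918
[-16.08433254 -16.09540787   8.33630467] 11.1167
```

The lever is still at the mark, matching its expected pixel within about a pixel in both fixed views, and the press is steady. I hand it in.

```bash
python3 -c "
from plant import manip
print(manip.finish_job())"
```

```text
the job is handed in; nothing more can be done
None
```

I handed the job in at about 11 s of the 58 s allowed: the lever is let go at the load mark, and the arm is holding the aluminium block flat in the corner, pressing about 16 N towards each stop. I judged the pins to be in from those forces and the block's position, not from a direct reading, and no verdict came back.

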